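# Top up the sample carrier and clip on its thermometer

## Robot

A 6-joint arm with a two-finger parallel gripper is mounted at the origin on the work surface. World frame = base frame: x ahead of the robot, y to its left, z up, the work surface at z = 0. Lengths are in mm, angles in rad, forces in N, time in s.
With the tool pointing down it reaches from about 275 to 725 mm from the base axis. Payload 15.9 kg.
Tool frame: the origin (TCP) lies on the centre line of the jaws, within the pads' length; the fingertips stand 11 mm ahead of it and the grasp point (between the pads) lies 8 mm behind it; z points along the fingers, y is the line along which they close (so a half turn about z gives the same grasp; the last joint's range is limited). The gripper opens to 85 mm and grips with 20 to 120 N. Pads are 22 mm wide; open, the fingers measure 114 mm over their backs; the gripper's body (76 mm by 85 mm) begins 54 mm behind the grasp point. The pads swing forward as they close: fully open they stand 13 mm farther back than shut.
Start: joints at [-1.348, 0.213, -0.034, 1.323, 0, 1.571], TCP at [110.476, -487.628, 242.306] pointing down, gripper open.
Joint ranges: [-2.98, 2.98], [-0.74, 1.72], [-1.14, 1.35], [-2.1, 2.04], [-1.57, 1.44], [-3.14, 3.14]. Speed limits (rad/s): [1.89, 1.89, 2.39, 2.57, 3.14, 3.14].

## Interface

Orientations are given as a rotation vector (axis times angle).
In Python, from plant import robot gives the robot as it stands. The module is installed in compiled form; this text tells all that it offers.
- The arm moves only by the tool send_rows, never from a script. Its argument "targets" is a list that holds one entry, the list of rows, each a list of 4 numbers: the shift along the tool's x, y, z normalised to -1 to 1, where 1 is 50 mm, then the turn about the tool's z normalised to -1 to 1, where 1 is 10 degrees. A call has 1 to 10 rows; each row shifts and turns the commanded pose from where the row before left it, along the tool's axes as they then stand; what a row does not reach is not made up. A row lasts 1/8 s, in which the tool goes at most 62.5 mm and 10.7 degrees, less where a joint would pass 70% of its speed; a pose out of reach is approached as far as the arm can. A call with a number of a shift or a turn outside -1 to 1 is refused whole. A call with a gripper value outside its range is refused whole. "grip" is the closure, from 0 (fully open) to 1 (shut), set as the call begins (left out, the last holds). The fingers move at their own pace and stop on an object; "force" is the grip in N (left out, the last holds). Time passes only in rows, so rows that do not move let the fingers close. It gives the time, the measured TCP pose, the force, the opening and the grip force at its end, in the units of the state.
- robot.get_obs(): the state, without advancing time (a new reading comes with each control period).
- robot.read_camera(name): name is "scene" or "top" or "wrist"; returns (picture, depth): 420x560x3 uint8, red, green, blue; 420x560 float32, mm along the optical axis (not along the pixel's ray), 0 where there is no reading.
- robot.camera_info(name): a dict with "camera_matrix" (3x3 intrinsics, pixels), "rvec" (rotation vector, rad) and "tvec" (3), from world to camera coordinates, as OpenCV has them. Camera axes: x right, y down, z forward; pixel columns grow to the right and rows downward; lengths in mm; the calibration is good to about 2 mm. A picture is of the moment at which its call begins: read the wrist's pose just before it. camera_info takes no time and is no camera call; for the wrist camera it gives the pose at the moment of the call.
- robot.hand_in(): hands the job in; it is judged then, once.
The state is a dict: "time_s": time; "joint_positions": joint angles; "dq": joint speeds; "tau": joint torques, N m; "position": TCP position; "eef_rot": TCP orientation; "contact_force": force on the tool from outside, world axes, zero at the start; "moment": the same for the moment, N m; "grip_width": finger opening in mm; "gripper_force": force on a finger pad.
Only numpy, scipy, OpenCV 4.12 (cv2) and the standard library are available. Lean on these libraries where they do the work, as an engineer would, in place of code of your own. Each camera call takes 0.05 s, during which the arm holds its last target. There are 200 camera calls.

## Task

Make the blue sample carrier ready for the cold room: find its two empty cells and set the two spare yellow-capped bottles from the white tray down in them, one in each, upright on the cell floor and not dropped. Move the clip-on thermometer from the tray's wall to the carrier: squeeze its clip open and let it close on the end wall of the carrier's open bay, upright and well down on the edge, without dropping it. Leave the bottles and the short pot that are already in the carrier, the amber bottle and everything else where they are.

Things in the scene. Friction and masses are not known exactly. Their poses are not given: they have to be found in the camera images.
- carrier: blue plastic sample carrier, fixed to the bench, open on top, 132 mm (its x) by 264 mm (its y), 45 mm tall, walls 4 mm, floor 4 mm. Six square cells (2 in x, 3 in y, 60 mm inside, 64 mm apart) and, at its +y end, one open bay without cells (64 mm by 124 mm inside, a pen lies in it). Origin at the centre of its underside, z up.
- cell0 (a point): centre of the floor of one carrier cell, at x -32 mm, y -98 mm, z 4 mm in the carrier's frame. Four of the six cells are occupied; which ones varies.
- cell1 (a point): centre of the floor of one carrier cell, at x -32 mm, y -34 mm, z 4 mm in the carrier's frame. Four of the six cells are occupied; which ones varies.
- cell2 (a point): centre of the floor of one carrier cell, at x -32 mm, y 30 mm, z 4 mm in the carrier's frame. Four of the six cells are occupied; which ones varies.
- cell3 (a point): centre of the floor of one carrier cell, at x 32 mm, y -98 mm, z 4 mm in the carrier's frame. Four of the six cells are occupied; which ones varies.
- cell4 (a point): centre of the floor of one carrier cell, at x 32 mm, y -34 mm, z 4 mm in the carrier's frame. Four of the six cells are occupied; which ones varies.
- cell5 (a point): centre of the floor of one carrier cell, at x 32 mm, y 30 mm, z 4 mm in the carrier's frame. Four of the six cells are occupied; which ones varies.
- carrier_edge (a point): middle of the top edge of the carrier's +y end wall, the outer wall of the open bay: 4 mm thick, running along the carrier's x for 124 mm, its top 45 mm above the bench.
- tray: white plastic tray, fixed to the bench, 100 mm (its x) by 280 mm (its y), 40 mm tall, walls and floor 4 mm; holds two spare bottles and an amber one in any order. Origin at the centre of its underside. Its +y end wall (mid-plane at y 138 mm) carries the thermometer at the start.
- spare_a: spare yellow-capped bottle standing in the tray: white 125 ml round bottle, 94 mm tall, 130 g: body 52 mm diameter up to 60 mm height, sloping shoulder to 72 mm, then a cap 31 mm in diameter and 22 mm high (72 to 94 mm) to grip it by. Origin at the centre of its underside, z up.
- spare_b: spare yellow-capped bottle standing in the tray: white 125 ml round bottle, 94 mm tall, 130 g: body 52 mm diameter up to 60 mm height, sloping shoulder to 72 mm, then a cap 31 mm in diameter and 22 mm high (72 to 94 mm) to grip it by. Origin at the centre of its underside, z up.
- amber: amber-brown bottle with a black cap, in the tray; not a spare for this carrier. Same shape: 125 ml round bottle, 94 mm tall, 130 g: body 52 mm diameter up to 60 mm height, sloping shoulder to 72 mm, then a cap 31 mm in diameter and 22 mm high (72 to 94 mm) to grip it by. Origin at the centre of its underside, z up.
- stock1: yellow-capped white bottle already in a cell of the carrier, same as the spares: 125 ml round bottle, 94 mm tall, 130 g: body 52 mm diameter up to 60 mm height, sloping shoulder to 72 mm, then a cap 31 mm in diameter and 22 mm high (72 to 94 mm) to grip it by. Origin at the centre of its underside, z up.
- stock2: yellow-capped white bottle already in a cell of the carrier, same as the spares: 125 ml round bottle, 94 mm tall, 130 g: body 52 mm diameter up to 60 mm height, sloping shoulder to 72 mm, then a cap 31 mm in diameter and 22 mm high (72 to 94 mm) to grip it by. Origin at the centre of its underside, z up.
- stock3: yellow-capped white bottle already in a cell of the carrier, same as the spares: 125 ml round bottle, 94 mm tall, 130 g: body 52 mm diameter up to 60 mm height, sloping shoulder to 72 mm, then a cap 31 mm in diameter and 22 mm high (72 to 94 mm) to grip it by. Origin at the centre of its underside, z up.
- pot: short clear specimen pot with a white lid (52 mm in diameter, 42 mm tall) standing in a cell of the carrier, level with its rim; that cell is occupied. Origin at the centre of its underside.
- thermometer: clip-on thermometer, 57 g, 74 mm tall, astride a wall like a clothes peg. Origin at the lower end of the jaws, in the mid-plane of a gripped 4 mm wall; z up, x along the wall, y across it. White box (x 26 mm, y -16 to -2, z 32 to 74 mm, dark display on top), fixed jaw below it (face at y -2). Facing the box a green lever 26 mm wide, hinged at y 4, z 32 mm, leans out to y 27 mm at z 68 mm.
- clip_seat (a point): point of the thermometer at its x 0, y 0, z 18 mm: the stop between the jaws, which rests on the wall's top edge when the clip is fully down. With the lever squeezed fully the jaws stand open from y -2 to 17 mm or more at their lower end and from y -2 to 11 mm at this stop. Parting fingers may draw the clip up 1 to 3 mm as it closes.
- lever (a joint): angle of the sprung lever: 0 jaws shut on nothing, about 0.1 rad on a 4 mm wall, 0.6 fully squeezed (stop). Press lever and box together across y, at about z 60 mm: the jaws open; let go and they shut. About 6 N squeezes it. At the stop the lever's upper part is upright, outer face at y 8 mm: box and lever then measure 24 mm, centred at y -4 mm.
- pen: black and white marker pen, 104 mm long, lying in the carrier's open bay; bystander. Origin at its underside.
- dishes: stack of three Petri dishes, 90 mm diameter, 45 mm tall; bystander. Origin at the centre of the underside.
- beaker: glass beaker, 68 mm diameter, 90 mm tall; bystander. Origin at the centre of the underside.
- dropper: small amber dropper bottle, 34 mm diameter, 90 mm tall; bystander. Origin at the centre of the underside.
- timer: white lab timer, 62 mm square, 18 mm tall; bystander. Origin at the centre of the underside.
Things that resemble listed ones, but are neither listed nor needed, are in the scene too. Leave any purple look-alike of the thermometer alone.

How it is judged (in metres and radians):
On the way:
1. the thermometer's clip is squeezed open (lever past 0.3 rad) (value of joint lever above 0.3 rad), for 0.1 s.
At the end, for the whole second after the job is handed in: Spares, stock and pot each upright on a cell floor, within 12 mm of its centre; amber bottle and bystanders within 30 mm of their starts; thermometer upright (0.2 rad), gripping the bay end wall within 55 mm of its middle, seat within 5 mm of mid-plane, at most 7 mm above top edge; all at rest ((horizontal distance between spare_a and cell0 below 0.012 m or horizontal distance between spare_a and cell1 below 0.012 m or horizontal distance between spare_a and cell2 below 0.012 m or horizontal distance between spare_a and cell3 below 0.012 m or horizontal distance between spare_a and cell4 below 0.012 m or horizontal distance between spare_a and cell5 below 0.012 m) and z of each of spare_a, spare_b, stock1, stock2, stock3, pot in the frame of carrier below 0.008 m and angle between each of spare_a, spare_b, stock1, stock2, stock3, pot, amber's own z axis and vertical below 0.12 rad and linear speed of each of spare_a, spare_b, stock1, stock2, stock3, pot, thermometer below 0.02 m/s and (horizontal distance between spare_b and cell0 below 0.012 m or horizontal distance between spare_b and cell1 below 0.012 m or horizontal distance between spare_b and cell2 below 0.012 m or horizontal distance between spare_b and cell3 below 0.012 m or horizontal distance between spare_b and cell4 below 0.012 m or horizontal distance between spare_b and cell5 below 0.012 m) and (horizontal distance between stock1 and cell0 below 0.012 m or horizontal distance between stock1 and cell1 below 0.012 m or horizontal distance between stock1 and cell2 below 0.012 m or horizontal distance between stock1 and cell3 below 0.012 m or horizontal distance between stock1 and cell4 below 0.012 m or horizontal distance between stock1 and cell5 below 0.012 m) and (horizontal distance between stock2 and cell0 below 0.012 m or horizontal distance between stock2 and cell1 below 0.012 m or horizontal distance between stock2 and cell2 below 0.012 m or horizontal distance between stock2 and cell3 below 0.012 m or horizontal distance between stock2 and cell4 below 0.012 m or horizontal distance between stock2 and cell5 below 0.012 m) and (horizontal distance between stock3 and cell0 below 0.012 m or horizontal distance between stock3 and cell1 below 0.012 m or horizontal distance between stock3 and cell2 below 0.012 m or horizontal distance between stock3 and cell3 below 0.012 m or horizontal distance between stock3 and cell4 below 0.012 m or horizontal distance between stock3 and cell5 below 0.012 m) and (horizontal distance between pot and cell0 below 0.012 m or horizontal distance between pot and cell1 below 0.012 m or horizontal distance between pot and cell2 below 0.012 m or horizontal distance between pot and cell3 below 0.012 m or horizontal distance between pot and cell4 below 0.012 m or horizontal distance between pot and cell5 below 0.012 m) and distance of each of pen, dishes, beaker, dropper, timer, amber from where it was at the start of the episode below 0.03 m and y of clip_seat in the frame of carrier between 0.125 and 0.135 m and x of clip_seat in the frame of carrier between -0.055 and 0.055 m and z of clip_seat in the frame of carrier between 0.04 and 0.052 m and angle between thermometer's own z axis and vertical below 0.2 rad and value of joint lever between 0.04 and 0.25 rad and contact force between thermometer and carrier above 1 N); the robot touches nothing.
It fails at once if a bottle or pot already in the carrier is lifted, tipped or shifted more than 15 mm ((distance of stock1 from where it was at the start of the episode above 0.015 m or angle between stock1's own z axis and vertical above 0.3 rad) or (distance of stock2 from where it was at the start of the episode above 0.015 m or angle between stock2's own z axis and vertical above 0.3 rad) or (distance of stock3 from where it was at the start of the episode above 0.015 m or angle between stock3's own z axis and vertical above 0.3 rad) or (distance of pot from where it was at the start of the episode above 0.015 m or angle between pot's own z axis and vertical above 0.3 rad)).
It fails at once if the amber bottle or a bystander is shifted more than 30 mm or knocked over (distance of any of pen, dishes, beaker, dropper, timer, amber from where it was at the start of the episode above 0.03 m or angle between any of amber, beaker, dropper's own z axis and vertical above 0.4 rad).
It fails at once if a spare bottle is dropped (falls out of the fingers faster than 0.6 m/s) or thrown on its side (((linear speed of spare_a above 0.6 m/s and contact force between the fingers and spare_a below 0.2 N) or angle between spare_a's own z axis and vertical above 1 rad) or ((linear speed of spare_b above 0.6 m/s and contact force between the fingers and spare_b below 0.2 N) or angle between spare_b's own z axis and vertical above 1 rad)).
It fails at once if the thermometer is dropped (falls out of the fingers faster than 0.6 m/s) (linear speed of thermometer above 0.6 m/s and contact force between the fingers and thermometer below 0.2 N).
It also fails if it takes over 72 s, if anything falls off the work surface, if the arm or the gripper's body presses on something with over 40 N, if the wrist force passes 120 N, or if a joint passes its speed limit or range.

## Working session

There is one attempt and no reset: what is moved stays moved. The work goes in short steps, Python scripts to look and compute and a tool call to move; the robot and the scene stay as the last step left them, time stands still between calls to the robot, and variables do not carry over. Pictures are saved under pics/ and viewed, at most 10 in all, crops included, and the job is handed in when it is done.

Besides the shell and the picture viewer there is one more tool, called after "Request:" in YAML: its name, and indented under it one key for each argument. send_rows: Moves the arm, as the interface text tells. Its arguments: {"type":"object","properties":{"targets":{"type":"array","items":{"type":"array","items":{"type":"array","items":{"type":"number"}}}},"grip":{"type":"number"},"force":{"type":"number"}},"required":["targets"]}

```bash
mkdir -p pics
cat > h.py <<'E'
import numpy as np, cv2
from plant import robot
def cam(n):
    i=robot.camera_info(n); K=np.array(i["camera_matrix"],float); R=cv2.Rodrigues(np.array(i["rvec"],float))[0]; t=np.array(i["tvec"],float).ravel()
    return K,R,t
def ray(c,u,v):
    K,R,t=c; d=R.T@np.linalg.inv(K)@np.array([u,v,1.]); return -R.T@t,d
def onz(c,u,v,z):
    o,d=ray(c,u,v); return o+d*(z-o[2])/d[2]
def pts(c,depth):
    K,R,t=c; h,w=depth.shape; u,v=np.meshgrid(np.arange(w),np.arange(h))
    p=np.stack([(u-K[0,2])/K[0,0]*depth,(v-K[1,2])/K[1,1]*depth,depth],-1)
    return (p-t)@R
def proj(c,p):
    K,R,t=c; q=K@(R@np.asarray(p,float)+t); return q[:2]/q[2]
def shot(n,f):
    c=cam(n); im,d=robot.read_camera(n); np.savez(f'pics/{f}.npz',im=im,d=d,K=c[0],R=c[1],t=c[2]); cv2.imwrite(f'pics/{f}.png',im[:,:,::-1]); return c,im,d
E
python3 - <<'E'
from h import *
for n in("top","scene"):
    c,im,d=shot(n,n+"0"); print(n,c[0],-c[1].T@c[2],c[1])
o=robot.get_obs(); print(o)
E
```

```text
top [[527.56867962   0.         282.70777719]
 [  0.         527.56867962 209.86817171]
 [  0.           0.           1.        ]] [ 302.38700252   22.61491315 1477.20487234] [[ 0.02508486 -0.99965239  0.00811534]
 [-0.98754149 -0.02604081 -0.15518916]
 [ 0.15534654 -0.00412134 -0.98785144]]
scene [[415.69077139   0.         277.32556034]
 [  0.         415.69077139 213.46978104]
 [  0.           0.           1.        ]] [964.91312897 702.92806151 801.59892623] [[-0.85317178  0.52118361  0.02157676]
 [ 0.33301429  0.57604574 -0.74650706]
 [-0.40149644 -0.62971339 -0.66502756]]
{'time_s': 0.1, 'joint_positions': array([-1.34797388e+00,  2.13284653e-01, -3.49576385e-02,  1.32349145e+00,
       -2.19431418e-05,  1.57082368e+00]), 'dq': array([ 0.00114951, -0.00136254,  0.00108536, -0.00197472,  0.00078566,
       -0.00113056]), 'tau': array([ 1.18887179e-03, -6.87246895e+01,  4.87806273e+01,  1.21003800e-02,
        1.02197657e-04, -8.54896911e-06]), 'position': array([ 110.42386419, -487.37018915,  241.89214249]), 'eef_rot': array([-3.12119673e+00, -3.49139078e-01,  1.97928647e-04]), 'contact_force': array([-0.6042924 , -0.92502649, -0.33855911]), 'moment': array([ 0.02752557,  0.05639104, -0.00669626]), 'gripper_force': 0.0, 'grip_width': 85.39933143858848}
```

View pics/top0.png

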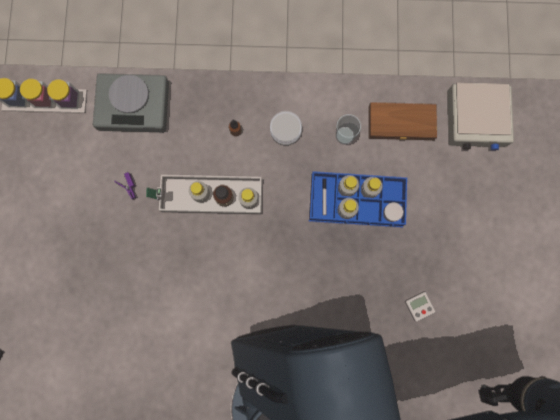

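View pics/scene0.png

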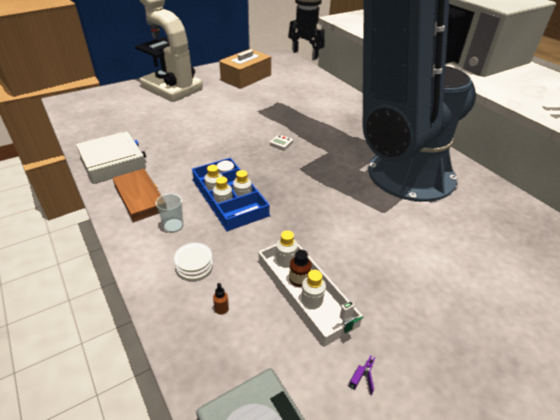

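The top view shows the carrier at about (358,199). Its bay is at the left with the pen at (324,197). Bottles stand at (350,184), (373,186) and (349,208), and the pot is at (394,212). The empty cells are near (392,188) and (371,208).

The tray at (211,195) holds spares at (198,189) and (248,197), with the amber bottle at (222,195). The thermometer, green and white, is on the tray's +y wall at (155,192). The purple look-alike lies at (128,186).

```bash
cat >> h.py <<'E'
def blobs(m,amin=15):
    n,l,s,ce=cv2.connectedComponentsWithStats(m.astype(np.uint8)*255); return [(ce[i],s[i],l==i) for i in range(1,n) if s[i,4]>=amin]
def hsv(im): return cv2.cvtColor(im,cv2.COLOR_RGB2HSV)
def isin(a,lo,hi): return cv2.inRange(a,np.array(lo),np.array(hi))>0
def load(f):
    z=np.load(f'pics/{f}.npz'); return (z['K'],z['R'],z['t']),z['im'],z['d']
def meet(c1,p1,c2,p2):
    o1,d1=ray(c1,*p1); o2,d2=ray(c2,*p2); d1/=np.linalg.norm(d1); d2/=np.linalg.norm(d2)
    s=np.linalg.lstsq(np.stack([d1,-d2],1),o2-o1,rcond=None)[0]; a=o1+s[0]*d1;b=o2+s[1]*d2
    return (a+b)/2,np.linalg.norm(a-b)
E
python3 - <<'E'
from h import *
for f in("top0","scene0"):
    c,im,d=load(f); P=pts(c,d); H=hsv(im); print(f)
    for nm,m in(("yel",isin(H,(18,120,120),(35,255,255))),("green",isin(H,(45,60,20),(95,255,200))),("blue",isin(H,(105,150,60),(125,255,255))),("purple",isin(H,(126,80,30),(160,255,255)))):
        for ce,s,mm in blobs(m,12):
            q=P[mm&(d>0)]; 
            if len(q) and s[4]<9000: print(nm,ce.round(1),s,np.median(q,0).round(0),'zmax',q[:,2].max().round(0))
            if nm=="blue" and s[4]>800:
                r=cv2.minAreaRect(np.argwhere(mm)[:,::-1].astype(np.float32)); bx=cv2.boxPoints(r); print([onz(c,*p,45)[:2].round(1) for p in bx])
E
```

```text
top0
yel [ 5.6 87.5] [  0  78  14  21 240] [840. 787.  92.] zmax 99.0
yel [30.3 88.6] [ 20  79  22  20 346] [840. 718.  92.] zmax 103.0
yel [57.4 89.4] [ 47  80  22  20 343] [839. 643.  92.] zmax 100.0
yel [350.2 182.4] [344 177  13  12 117] [ 599. -161.   98.] zmax 104.0
yel [374.4 183.5] [368 178  13  13 109] [ 598. -227.   97.] zmax 105.0
yel [196.  188.2] [191 183  12  12 110] [572. 249.  98.] zmax 105.0
yel [247.1 195. ] [242 189  12  13 118] [557. 113.  97.] zmax 104.0
yel [349.6 205.5] [344 200  12  12 118] [ 536. -161.   98.] zmax 105.0
green [150.6 192.8] [147 189   9   9  62] [560. 374.  77.] zmax 92.0
blue [325.  198.4] [310 174  34  47 876] [ 568. -108.    5.] zmax 53.0
[array([626.6, -51.8]), array([ 633.3, -142.7]), array([ 504. , -149.5]), array([497.5, -59.8])]
blue [360.9 180. ] [360 176   4   9  21] [ 624. -203.   14.] zmax 48.0
blue [377.9 202.7] [345 177  61  47 976] [ 561. -250.    6.] zmax 53.0
[array([ 501.4, -154.7]), array([ 630.7, -161.2]), array([ 625.5, -324.6]), array([ 496.3, -315.9])]
blue [397.7 222.4] [390 220  15   4  28] [ 500. -302.   44.] zmax 49.
[... 1008 characters left out ...]
] zmax -117.0
blue [213.5  58.4] [211  55   5   7  13] [   -8. -1577.  -157.] zmax -141.0
blue [135.7  59.8] [134  57   4   6  12] [  443. -1578.   -83.] zmax -62.0
blue [195.   61.2] [191  57  10   9  43] [  116. -1573.  -153.] zmax -126.0
blue [109.9  78.2] [ 99  73  26  11 108] [  598. -1576.  -156.] zmax -121.0
blue [232.7 203.6] [ 193  165   76   66 1698] [ 594. -126.   27.] zmax 49.0
[array([ 645.1, -311.9]), array([ 468. , -386.6]), array([514.5, -25.7]), array([659.2,  11.1])]
blue [230.6 175. ] [222 165  17  21 134] [ 532. -254.   34.] zmax 48.0
purple [360.8 371.5] [350 356  25  33 227] [601. 451.  25.] zmax 30.0
purple [370.1 381.5] [367 371   7  23  84] [593. 475.  21.] zmax 29.0
```

Run:
```python
from h import *
K,R,t=cam("wrist"); o=robot.get_obs(); T=cv2.Rodrigues(o['eef_rot'])[0]
print(K, 'cam in tool',T.T@(-R.T@t-o['position']), 'cam axes in tool\n',(T.T@R.T).round(3)); print(T.round(3))
```

```text
[[337.77779379   0.         272.65178804]
 [  0.         337.77779379 214.06860048]
 [  0.           0.           1.        ]] cam in tool [  80.97396668   -0.5570547  -131.66950927] cam axes in tool
 [[-0.    -0.95  -0.312]
 [ 1.    -0.    -0.   ]
 [ 0.    -0.312  0.95 ]]
[[ 0.975  0.221 -0.   ]
 [ 0.221 -0.975  0.001]
 [-0.    -0.001 -1.   ]]
```

Request:
send_rows:
  targets:
    - [[0,0,0,1],[0,0,-0.2,0.28],[0.87,-0.6,0,0],[0.87,-0.6,0,0],[0.87,-0.6,0,0],[0.87,-0.6,0,0],[0.87,-0.6,0,0]]
  grip: 0

```text
time_s: 0.98
position: [329.2, -336.5, 252.2]
eef_rot: [-3.141, 0.001, 0.0]
contact_force: [0.4, -1.0, -1.0]
grip_width: 85.5
gripper_force: 0.0
```

Request:
send_rows:
  targets:
    - [[0.87,-0.6,0,0],[0.87,-0.6,0,0],[0.87,-0.6,0,0],[0.87,-0.6,0,0],[0.87,-0.6,0,0],[0,0,0,0],[0,0,0,0]]

```text
time_s: 1.85
position: [545.3, -187.9, 251.9]
eef_rot: [-3.141, 0.0, 0.002]
contact_force: [0.2, -0.1, 0.8]
grip_width: 85.3
gripper_force: 0.0
```

Run:
```python
from h import *
c,im,d=shot("wrist","w1"); print(robot.get_obs()['time_s'])
```

```text
1.9
```

View pics/w1.png

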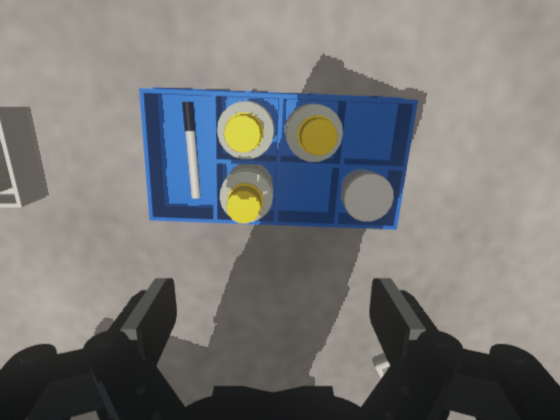

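The wrist view shows the carrier with its rim corners near (140,88), (418,100), (400,228) and (150,220). The empty cells are at the upper right, around (372,130), which is cell3, and at the lower middle, around (306,192), which is cell1. The pot is at (368,196).

Request:
send_rows:
  targets:
    - [[0,-0.8,0,0],[0,-0.8,0,0],[0,0,0,0],[0,0,0,0]]

```text
time_s: 2.4
position: [545.3, -108.8, 252.6]
eef_rot: [3.141, -0.002, 0.001]
contact_force: [0.1, -0.9, 0.3]
grip_width: 85.0
gripper_force: 0.0
```

Run:
```python
from h import *
c,im,d=shot("wrist","w2")
```

Request:
send_rows:
  targets:
    - [[0,-1,0,0],[0,-1,0,0],[0,-1,0,0],[0,-1,0,0],[0,-1,0,0],[0,0,0,0],[0,0,0,0]]

```text
time_s: 3.32
position: [545.6, 73.3, 255.0]
eef_rot: [-3.081, -0.16, 0.006]
contact_force: [-0.5, -0.1, -0.4]
grip_width: 85.4
gripper_force: 0.0
```

Run:
```python
from h import *
c,im,d=shot("wrist","w3")
```

Request:
send_rows:
  targets:
    - [[0,-1,0,0],[0,-1,0,0],[0,-1,0,0],[0,0,0,0],[0,0,0,0]]

```text
time_s: 4.0
position: [536.8, 152.4, 266.5]
eef_rot: [-3.01, -0.324, 0.022]
contact_force: [-0.9, 0.2, 0.7]
grip_width: 85.8
gripper_force: 0.0
```

Run:
```python
from h import *
c,im,d=shot("wrist","w4"); print(robot.get_obs()['position'],robot.get_obs()['time_s'])
for f in("w1","w2","w3","w4"):
    c,im,d=load(f); P=pts(c,d); H=hsv(im); print(f)
    for nm,m,a in(("yel",isin(H,(18,120,120),(35,255,255)),200),("green",isin(H,(45,60,20),(95,255,200)),60),("blue",isin(H,(100,130,40),(128,255,255)),3000)):
        if nm=="blue": m=cv2.morphologyEx(m.astype(np.uint8),cv2.MORPH_CLOSE,np.ones((9,9)))>0
        for ce,s,mm in blobs(m,a):
            q=P[mm&(d>0)]; print(nm,ce.round(1),s,np.median(q,0).round(0),'zmax',np.percentile(q[:,2],95).round(0))
            if nm=="blue":
                h=cv2.convexHull(np.argwhere(mm)[:,::-1].astype(np.int32)); ap=cv2.approxPolyN(h,4).reshape(-1,2) if hasattr(cv2,'approxPolyN') else cv2.approxPolyDP(h,8,True).reshape(-1,2)
                for p in ap: print('  corner',p,onz(c,*p,45)[:2].round(1))
```

```text
[536.85682392 152.11694729 266.4318551 ] 4.05
w1
yel [243.3 132. ] [ 224  113   39   39 1215] [ 604. -163.   98.] zmax 99.0
yel [317.4 135.4] [ 297  115   41   41 1199] [ 600. -224.   98.] zmax 99.0
yel [243.6 203.9] [ 227  183   36   40 1015] [ 541. -161.   98.] zmax 99.0
blue [272.3 155.5] [  140    88   278   141 22969] [ 571. -196.    6.] zmax 46.0
  corner [396 229] [ 498.  -319.1]
  corner [150 221] [507.1 -56.7]
  corner [139  87] [640.5 -61.6]
  corner [418  97] [ 631.5 -324.7]
w2
yel [335.2 132.5] [ 314  112   42   40 1199] [ 603. -160.   98.] zmax 99.0
yel [410.8 135.6] [ 386  115   46   40 1177] [ 600. -223.   98.] zmax 99.0
yel [ 20.4 182. ] [   0  161   52   40 1163] [561. 112.  98.] zmax 99.0
yel [330.7 204.2] [311 183  38  40 991] [ 541. -160.   98.] zmax 99.0
blue [347.8 155.9] [  224    88   276   141 22156] [ 570. -192.    7.] zmax 46.0
  corner [469 229] [ 497.7 -318.6]
  corner [224 220] [508.3 -56.3]
  corner [224  87] [640.8 -62.5]
  corner [500  98] [ 630.6 -324.2]
w3
yel [ 87.9 142.6] [  68  123   48   38 1084] [575. 249.  98.] zmax 99.0
yel [544.7 161.3] [537 143  23  39 201] [ 601. -149.   78.] zmax 80.0
yel [239.5 175.2] [ 222  155   38   39 1052] [562. 114.  98.] zmax 99.0
yel [545.2 236.8] [529 221  31  32 824] [ 539. -159.   98.] zmax 99.0
blue [461.5 174.3] [  390   102   170   156 12634] [ 572. -117.   20.] zmax 46.0
  corner [559 257] [ 502.3 -223.2]
  corner [387 231] [508.9 -40.1]
  corner [422 102] [640.2 -45.4]
  corner [559 121] [ 636.6 -173.9]
w4
yel [198.6 129.1] [181 110  41  37 996] [575. 250.  98.] zmax 99.0
yel [342.1 180.8] [326 165  33  32 843] [561. 115.  98.] zmax 99.0
green [ 75.2 111.7] [ 62  98  41  29 671] [563. 377.  81.] zmax 89.0
blue [522.4 206.4] [ 463  127   97  149 8564] [557. -91.  18.] zmax 45.0
  corner [559 276] [ 505.1 -140.3]
  corner [459 247] [510.1 -31.5]
  corner [519 126] [639.8 -37. ]
  corner [559 135] [639.8 -74.4]
```

View pics/w4.png

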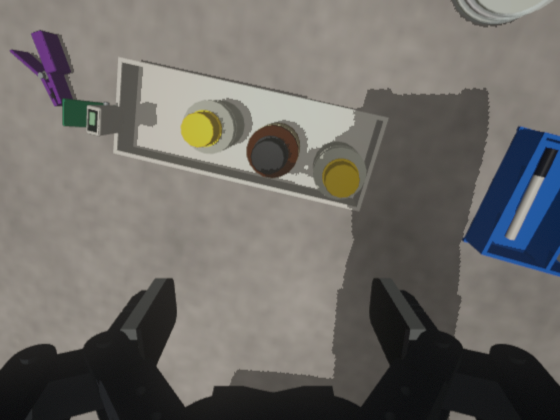

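The tray view shows spares at (199,129) and (342,181), with the amber bottle (black cap) between them at (268,155). The thermometer, with green lever, white box and display, is at (82,115). The purple look-alike at (43,65) is not touched. Joint 6 reached its limit, so I turn the tool half a turn.

Request:
send_rows:
  targets:
    - [[0,0,0,-1],[0,0,0,-1],[0,0,0,-1],[0,0,0,-1],[0,0,0,-1],[0,0,0,-1],[0,0,0,-1],[0,0,0,-1],[0,0,0,-1],[0,0,0,-1]]

```text
time_s: 5.3
position: [536.9, 151.6, 266.4]
eef_rot: [-1.696, -2.541, -0.12]
contact_force: [0.0, 0.1, -0.9]
grip_width: 85.3
gripper_force: 0.0
```

Request:
send_rows:
  targets:
    - [[0,0,0,-1],[0,0,0,-1],[0,0,0,-1],[0,0,0,-1],[0,0,0,-1],[0,0,0,-1],[0,0,0,-0.8],[0,0,0,0]]

```text
time_s: 6.3
position: [537.0, 151.7, 266.4]
eef_rot: [0.005, -3.11, -0.175]
contact_force: [0.6, -0.4, -0.1]
grip_width: 85.0
gripper_force: 0.0
```

Request:
send_rows:
  targets:
    - [[0,-0.5,0,0],[0,-0.5,0,0],[0,0,0,0],[0,0,0,0]]

```text
time_s: 6.8
position: [537.1, 102.6, 261.0]
eef_rot: [0.004, -3.111, -0.175]
contact_force: [-0.7, 0.5, 0.1]
grip_width: 85.6
gripper_force: 0.0
```

Run:
```python
from h import *
o=robot.get_obs(); print(o['position'],o['joint_positions'].round(3)); print(cv2.Rodrigues(o['eef_rot'])[0].round(4))
for r in([-3.081, -0.16, 0.006],[-3.01, -0.324, 0.022],[-1.696, -2.541, -0.12],[0.005, -3.11, -0.175]): print(cv2.Rodrigues(np.array(r))[0][:,2].round(3),)
```

```text
[537.12833407 102.56988809 260.96817413] [0.125 0.319 0.148 1.411 0.115 0.122]
[[-9.997e-01 -8.000e-04 -2.620e-02]
 [-3.800e-03  9.937e-01  1.123e-01]
 [ 2.600e-02  1.123e-01 -9.933e-01]]
[-0.007  0.056 -0.998]
[-0.027  0.112 -0.993]
[-0.026  0.112 -0.993]
[-0.027  0.112 -0.993]
```

Request:
send_rows:
  targets:
    - [[0,0,0,-1],[0,0,0,-1],[0,0,0,-1],[0,0,0,-1],[0,0,0,-1],[0,0,0,-1],[0,0,0,-1],[0,0,0,-1],[0,0,0,-1],[0,0,0,-1]]

```text
time_s: 8.05
position: [537.1, 103.2, 261.0]
eef_rot: [-2.36, 1.961, 0.142]
contact_force: [0.0, 0.6, 0.4]
grip_width: 85.3
gripper_force: 0.0
```

Request:
send_rows:
  targets:
    - [[0,0,0,-1],[0,0,0,-1],[0,0,0,-1],[0,0,0,-1],[0,0,0,-1],[0,0,0,-1],[0,0,0,-1],[0,0,0,-1],[0,1,0,0],[0,1,0,0]]

```text
time_s: 9.3
position: [537.8, 19.1, 249.6]
eef_rot: [-3.043, 0.033, 0.038]
contact_force: [-0.5, 0.1, -0.0]
grip_width: 85.4
gripper_force: 0.0
```

Request:
send_rows:
  targets:
    - [[0,1,0,0],[0,1,0,0],[0,1,0,0],[0,0,0,0]]

```text
time_s: 9.8
position: [535.5, -59.4, 237.9]
eef_rot: [-3.098, 0.205, 0.039]
contact_force: [-0.2, 0.7, 0.2]
grip_width: 85.3
gripper_force: 0.0
```

```bash
cat >> h.py <<'E'
def st():
    o=robot.get_obs(); T=cv2.Rodrigues(o['eef_rot'])[0]
    print('t',o['time_s'],o['position'].round(1),'j',o['joint_positions'].round(3),'z',T[:,2].round(4),'yaw',np.degrees(np.arctan2(T[1,0],T[0,0])).round(2),'w',round(o['grip_width'],1),'gf',round(o['gripper_force'],1))
    return o['position'],T
E
python3 -c "
from h import *
st()"
```

```text
t 9.8 [535.5 -59.4 237.9] j [-0.13   0.32   0.095  1.373  0.035 -3.14 ] z [-0.0225  0.0382 -0.999 ] yaw -7.54 w 85.3 gf 0.0
```

Request:
send_rows:
  targets:
    - [[-0.1,-1,0,0],[-0.1,-1,0,0],[-0.1,-1,0,0],[-0.1,-1,0,0],[-0.1,-1,0,0],[-0.1,-1,0,0],[-0.1,-1,0,0],[0,0,0,0]]

```text
time_s: 10.8
position: [545.6, 296.8, 251.0]
eef_rot: [-3.097, 0.195, 0.039]
contact_force: [0.1, 0.8, 0.2]
grip_width: 85.1
gripper_force: 0.0
```

Request:
send_rows:
  targets:
    - [[0,0,0,-1],[0,0,0,-1],[0,0,0,-1],[0,0,0,-0.4],[0,0.8,0,0],[0,0.8,0,0],[0,0,0,0]]

```text
time_s: 11.68
position: [568.6, 248.9, 248.3]
eef_rot: [-3.063, -0.626, 0.01]
contact_force: [-1.2, 0.6, 0.8]
grip_width: 85.3
gripper_force: 0.0
```

```bash
python3 -c "
from h import *
st()"
```

```text
t 11.675 [568.6 248.9 248.3] j [ 0.405  0.479  0.356  1.451  0.017 -3.14 ] z [-0.0094  0.0141 -0.9999] yaw 23.1 w 85.3 gf 0.0
```

Request:
send_rows:
  targets:
    - [[0,0.6,0,0],[0,0,0,0]]

```text
time_s: 11.92
position: [575.2, 234.5, 247.9]
eef_rot: [-3.079, -0.597, 0.007]
contact_force: [-0.2, 1.0, -0.8]
grip_width: 85.0
gripper_force: 0.0
```

```bash
python3 -c "
from h import *
st()"
```

```text
t 11.925 [575.2 234.5 247.9] j [ 0.384  0.48   0.357  1.451  0.006 -3.141] z [-0.0051  0.0046 -1.    ] yaw 21.95 w 85.0 gf 0.0
```

Request:
send_rows:
  targets:
    - [[0,0,0,1],[0,0,0,1],[0,0,0,1],[0,0,0,1],[0,0,0,1],[0,0,0,1],[0,0,0,1],[0,0,0,1],[0,0,0,1],[0,0,0,1]]

```text
time_s: 13.18
position: [574.6, 235.8, 247.9]
eef_rot: [-2.436, 1.982, 0.012]
contact_force: [-0.5, 0.2, -0.3]
grip_width: 85.5
gripper_force: 0.0
```

Request:
send_rows:
  targets:
    - [[0,0,0,1],[0,0,0,1],[0,0,0,1],[0,0,0,1],[0,0,0,1],[0,0,0,1],[0,0,0,1],[0,0,0,1],[0,0,0,1],[0,0,0,1]]

```text
time_s: 14.42
position: [574.6, 235.8, 247.9]
eef_rot: [0.047, -3.136, -0.008]
contact_force: [-0.6, -0.5, -0.0]
grip_width: 85.1
gripper_force: 0.0
```

Request:
send_rows:
  targets:
    - [[0.6,0.8,0,0.2],[0,0.6,0,0],[0,0,0,0]]

```text
time_s: 14.8
position: [542.7, 306.4, 248.2]
eef_rot: [0.005, -3.136, -0.008]
contact_force: [-0.4, -0.2, -0.3]
grip_width: 85.4
gripper_force: 0.0
```

Run:
```python
from h import *
st(); c,im,d=shot("wrist","w5"); cv2.imwrite('pics/w5c.png',cv2.resize(im[:,:,::-1],(784,588),interpolation=cv2.INTER_CUBIC))
for f in("w4","w5"):
    c,im,d=load(f); P=pts(c,d); H=hsv(im); print(f)
    for nm,m,a in(("yel",isin(H,(18,120,120),(35,255,255)),200),("green",isin(H,(45,60,20),(95,255,200)),60),):
        for ce,s,mm in blobs(m,a):
            q=P[mm&(d>0)]; q=q[q[:,2]>np.percentile(q[:,2],95)-6]
            (u,v),r=cv2.minEnclosingCircle(np.argwhere(mm&(P[:,:,2]>94))[:,::-1].astype(np.float32)) if nm=="yel" else ((0,0),0)
            print(nm,ce.round(1),'circ',(round(u,1),round(v,1)),round(r,1),onz(c,u,v,98)[:2].round(1),q.mean(0).round(1),q.min(0).round(0),q.max(0).round(0))
    # tray rim: points near z=40 in tray region
    m=(np.abs(P[:,:,2]-40)<4)&(P[:,:,0]>490)&(P[:,:,0]<650)&(P[:,:,1]>40)&(P[:,:,1]<360)&(H[:,:,1]<60)&(H[:,:,2]>150)
    bl=max(blobs(cv2.morphologyEx(m.astype(np.uint8),cv2.MORPH_CLOSE,np.ones((5,5)))>0,50),key=lambda b:b[1][4])
    q=P[m][:,:2].astype(np.float32); r=cv2.minAreaRect(q); print(len(q),r)
```

```text
t 14.8 [542.7 306.4 248.2] j [0.51  0.484 0.364 1.453 0.007 0.507] z [-0.0056  0.0053 -1.    ] yaw -179.81 w 85.4 gf 0.0
w4
yel [198.6 129.1] circ (197.0, 130.0) 17.9 [574.8 250.7] [575.1 250.6  98.1] [560. 236.  95.] [589. 266. 101.]
yel [342.1 180.8] circ (342.3, 181.1) 16.8 [560.4 114.4] [560.6 114.8  98.1] [546. 100.  96.] [575. 129. 100.]
green [ 75.2 111.7] circ (0, 0) 0 [642.9 433.6] [561.6 380.8  86.9] [549. 378.  83.] [573. 385.  91.]
2167 ((570.1370239257812, 224.767333984375), (100.34847259521484, 270.76080322265625), 0.2558577060699463)
w5
yel [ 57.2 216.5] circ (53.3, 219.5) 18.4 [560.4 115. ] [559.5 115.6  98.1] [545.  99.  94.] [574. 130. 100.]
yel [209.2 234.2] circ (209.0, 235.0) 16.6 [575. 251.] [574.2 251.4  98.3] [560. 237.  96.] [588. 265. 100.]
green [343.1 211.8] circ (0, 0) 0 [392.1 109.5] [560.  381.3  87.6] [548. 378.  84.] [573. 385.  91.]
1309 ((571.2088012695312, 219.8609161376953), (100.58267211914062, 280.8065490722656), 0.3398211598396301)
```

View pics/w5c.png

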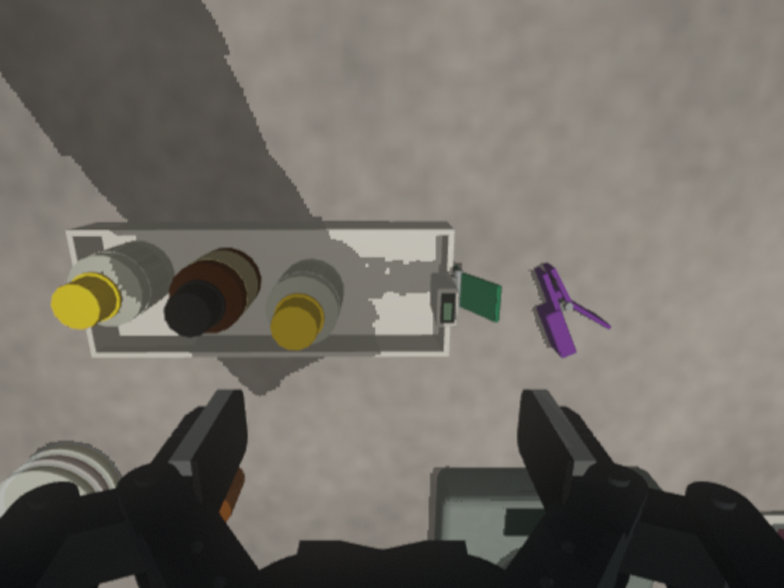

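The view shows the two yellow caps at crop pixels (86,300) and (297,321), with the black-capped amber bottle at (195,307) between them; the yellow ones are the spares. The thermometer has its white box and display at (447,300) and its green lever at (480,297), astride the tray's end wall. The purple object at (560,310) lies on the bench and is the look-alike.

Request:
send_rows:
  targets:
    - [[-0.33,-0.56,0,0],[-0.33,-0.57,0,0],[0,0,0.9,0],[0,0,0.9,0],[0,0,0.7,0],[0,0,0,0]]
  grip: 0.41
  force: 40

```text
time_s: 15.6
position: [574.3, 247.2, 120.8]
eef_rot: [-0.0, -3.132, -0.005]
contact_force: [-0.7, -0.4, 0.7]
grip_width: 50.8
gripper_force: 0.0
```

Run:
```python
from h import *
st()
for f in("w1","w2"):
    c,im,d=load(f); P=pts(c,d); H=hsv(im)
    m=(np.abs(P[:,:,2]-45)<3)&isin(H,(100,110,40),(128,255,255)); q=P[m][:,:2].astype(np.float32); print(len(q),np.median(P[m][:,2]),cv2.minAreaRect(q))
    for ce,s,mm in blobs(isin(H,(18,120,120),(35,255,255))&(P[:,:,2]>94),200): 
        (u,v),r=cv2.minEnclosingCircle(np.argwhere(mm)[:,::-1].astype(np.float32)); print(onz(c,u,v,98)[:2].round(1))
```

```text
t 15.6 [574.3 247.2 120.8] j [0.403 0.523 0.103 1.159 0.007 0.403] z [-0.0095  0.0032 -0.9999] yaw 180.0 w 50.8 gf 0.0
5601 45.06914147711503 ((568.483154296875, -190.147216796875), (264.1959228515625, 131.93141174316406), 87.7081069946289)
[ 602.3 -161.8]
[ 600.2 -224.6]
[ 539.9 -160.9]
5527 45.03602722986276 ((568.5670776367188, -190.5907745361328), (264.5870666503906, 131.83193969726562), 87.75110626220703)
[ 601.9 -161.4]
[ 599.3 -225. ]
[561.1 113.4]
[ 539.2 -160.2]
```

Request:
send_rows:
  targets:
    - [[-0.02,0.08,0.3,0],[0,0,0.38,0],[0,0,0,0]]

```text
time_s: 15.98
position: [576.4, 252.8, 88.7]
eef_rot: [0.001, -3.136, -0.008]
contact_force: [0.3, 0.5, -0.2]
grip_width: 50.8
gripper_force: 0.0
```

Request:
send_rows:
  targets:
    - [[0,0,0,0],[0,0,0,0],[0,0,0,0],[0,0,0,0]]
  grip: 1

```text
time_s: 16.48
position: [577.3, 252.9, 90.3]
eef_rot: [0.001, -3.138, -0.009]
contact_force: [-1.4, -1.8, 6.9]
grip_width: 29.4
gripper_force: 39.4
```

Request:
send_rows:
  targets:
    - [[0,0,-0.4,0],[0,0,-0.8,0],[0,0,-0.8,0],[0,0,-0.8,0],[0,-0.9,0,0],[0,-0.9,0,0],[0,0,0,0]]

```text
time_s: 17.35
position: [577.5, 159.6, 229.3]
eef_rot: [-0.004, -3.137, -0.008]
contact_force: [0.6, 0.4, -1.4]
grip_width: 29.4
gripper_force: 40.1
```

Request:
send_rows:
  targets:
    - [[0.1,-0.9,0,0],[0.1,-0.9,0,0],[0.1,-0.9,0,0],[0.1,-0.9,0,0],[0.1,-0.9,0,0],[0.1,-0.9,0,0],[0.1,-0.9,0,0],[0.14,-0.9,0,0.2],[0,-0.5,0,0],[0,0,0,0]]

```text
time_s: 18.6
position: [534.9, -224.0, 226.8]
eef_rot: [-0.056, -3.136, -0.008]
contact_force: [-0.5, 0.1, -1.6]
grip_width: 29.9
gripper_force: 40.2
```

```bash
python3 -c "
from h import *
st()"
```

```text
t 18.6 [ 534.9 -224.   226.8] j [-0.398  0.39   0.168  1.355  0.003 -0.362] z [-0.0051  0.0051 -1.    ] yaw 177.94 w 29.9 gf 40.2
```

Run:
```python
from h import *
c,im,d=shot("wrist","w6"); P=pts(c,d); H=hsv(im); p,T=st()
m=isin(H,(18,100,80),(36,255,255))
for ce,s,mm in blobs(m,150):
    q=P[mm&(d>0)]; print(ce.round(0),s,np.percentile(q,[3,50,97],axis=0).round(1).tolist())
# bottle body white points
m=(P[:,:,2]>138)&(P[:,:,2]<205)&(np.hypot(P[:,:,0]-p[0],P[:,:,1]-p[1])<45); q=P[m]
print(len(q),np.percentile(q,[2,50,98],axis=0).round(1).tolist())
s=q[(q[:,2]<195)]; A=np.c_[2*s[:,:2],np.ones(len(s))]; r=np.linalg.lstsq(A,(s[:,:2]**2).sum(1),rcond=None)[0]; print('circle',r[:2],np.sqrt(r[2]+r[0]**2+r[1]**2))
cv2.imwrite('pics/w6.png',im[:,:,::-1])
```

```text
t 18.65 [ 535.  -223.   226.8] j [-0.396  0.39   0.167  1.355  0.003 -0.361] z [-0.005   0.0054 -1.    ] yaw 177.99 w 29.3 gf 40.2
[346. 204.] [ 324  183   44   44 1459] [[523.6, -176.0, 76.7], [535.3, -163.0, 97.8], [550.8, -148.0, 99.3]]
[273. 282.] [ 238  238   71   88 5188] [[516.8, -236.4, 213.9], [526.1, -223.1, 234.6], [543.8, -209.6, 236.0]]
[344. 271.] [ 323  251   40   44 1206] [[586.0, -177.4, 76.7], [594.6, -162.1, 97.6], [613.4, -148.6, 99.4]]
3223 [[506.1, -248.1, 148.8], [510.5, -224.0, 194.4], [531.4, -200.3, 204.8]]
circle [ 532.21375943 -224.49925725] 25.937162983518032
```

View pics/w6.png

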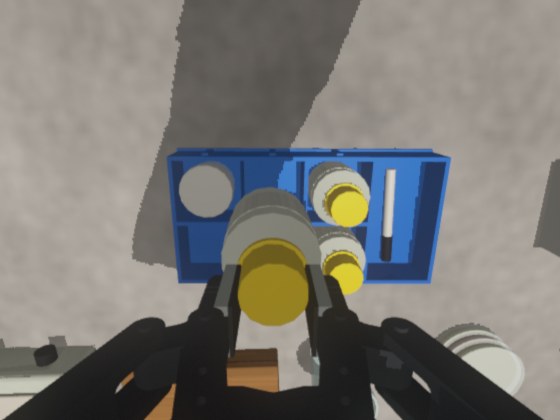

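The view shows the gripped bottle, its cap at (273,282), above the carrier. The pot is at (206,190), stock caps are at (346,204) and (344,271), and the bay with the pen is at the right. I check the carrier's rim in this same view.

Run:
```python
from h import *
c,im,d=load("w6"); P=pts(c,d); H=hsv(im)
m=(np.abs(P[:,:,2]-45)<3)&isin(H,(100,110,40),(128,255,255)); q=P[m][:,:2].astype(np.float32); r=cv2.minAreaRect(q); print(len(q),r)
for ce,s,mm in blobs(isin(H,(18,120,120),(35,255,255))&(P[:,:,2]>94)&(P[:,:,2]<110),200): 
    (u,v),rr=cv2.minEnclosingCircle(np.argwhere(mm)[:,::-1].astype(np.float32)); print(onz(c,u,v,98)[:2].round(1))
a=np.radians(-2.27); R=np.array([[np.cos(a),-np.sin(a)],[np.sin(a),np.cos(a)]])
ctr=np.array(r[0])
for n,v in(("c1",(-32,-34)),("c3",(32,-98)),("edge",(0,130))): print(n,(ctr+R@v).round(1))
```

```text
4158 ((568.4786376953125, -190.3659210205078), (264.4453430175781, 131.23577880859375), 87.7021484375)
[ 537.9 -161.4]
[ 600.4 -162. ]
c1 [ 535.2 -223.1]
c3 [ 596.6 -289.6]
edge [573.6 -60.5]
```

Request:
send_rows:
  targets:
    - [[-0.07,0.02,0,0],[0,0,0.6,0],[0,0,0.6,0],[0,0,0.6,0],[0,0,0.3,0],[0,0,0.3,0],[0,0,0,0]]

```text
time_s: 19.52
position: [537.4, -221.1, 106.3]
eef_rot: [-0.053, -3.135, -0.008]
contact_force: [-0.4, 0.0, -0.8]
grip_width: 29.5
gripper_force: 40.3
```

Request:
send_rows:
  targets:
    - [[0,0.0,0.15,0],[0,0,0.1,0],[0,0,0.05,0],[0,0,0,0]]

```text
time_s: 20.02
position: [537.5, -221.4, 91.7]
eef_rot: [-0.054, -3.136, -0.008]
contact_force: [-0.1, 0.3, -0.6]
grip_width: 29.4
gripper_force: 40.3
```

Request:
send_rows:
  targets:
    - [[0,0,0.03,0],[0,0,0.01,0],[0,0,0,0]]

```text
time_s: 20.4
position: [537.9, -221.6, 90.3]
eef_rot: [-0.054, -3.137, -0.007]
contact_force: [0.0, -1.4, 4.6]
grip_width: 29.7
gripper_force: 40.9
```

Request:
send_rows:
  targets:
    - [[0,0,0,0],[0,0,0,0],[0,0,0,0],[0,0,-0.4,0],[0,0,-1,0],[0,0,-1,0],[0,0,0,0]]
  grip: 0.45

```text
time_s: 21.28
position: [539.8, -222.7, 213.6]
eef_rot: [0.054, 3.141, 0.004]
contact_force: [-0.5, 0.1, -0.9]
grip_width: 46.7
gripper_force: 0.0
```

```bash
cat >> h.py <<'E'
def body(c,d,xy,z0,z1,r=40):
    P=pts(c,d); m=(P[:,:,2]>z0)&(P[:,:,2]<z1)&(np.hypot(P[:,:,0]-xy[0],P[:,:,1]-xy[1])<r); s=P[m]
    A=np.c_[2*s[:,:2],np.ones(len(s))]; r=np.linalg.lstsq(A,(s[:,:2]**2).sum(1),rcond=None)[0]; return r[:2].round(1),np.sqrt(r[2]+r[0]**2+r[1]**2).round(1),len(s)
E
python3 - <<'E'
from h import *
st(); c,im,d=shot("wrist","w7"); P=pts(c,d); H=hsv(im)
for ce,s,mm in blobs(isin(H,(18,120,120),(35,255,255))&(P[:,:,2]>90)&(P[:,:,2]<110),200): 
    (u,v),rr=cv2.minEnclosingCircle(np.argwhere(mm)[:,::-1].astype(np.float32)); print(onz(c,u,v,98)[:2].round(1),np.percentile(P[mm][:,2],90).round(1))
print(body(c,d,(535,-223),79,94,22))
E
```

```text
t 21.275 [ 539.8 -222.7  213.6] j [-0.393  0.395  0.142  1.319  0.003 -0.358] z [ 4.0e-04  2.7e-03 -1.0e+00] yaw 178.04 w 46.7 gf 0.0
[ 533.8 -223.1] 99.1
[ 537.7 -161.6] 99.0
[ 597.2 -225.4] 99.0
[ 596.7 -157.6] 99.0
(array([ 535.3, -223.1]), np.float64(15.3), 151)
```

Request:
send_rows:
  targets:
    - [[-0.17,1,0,0],[0,1,0,0],[0,1,0,0],[0,1,0,0],[0,1,0,0],[0,1,0,0],[0,0.75,0,0],[0,0,0.9,0],[0,0,0.9,0],[0,0,0,0]]
  grip: 0.41

```text
time_s: 22.58
position: [554.9, 115.0, 117.8]
eef_rot: [-0.053, -3.129, -0.005]
contact_force: [-0.5, 0.1, 0.8]
grip_width: 50.3
gripper_force: 0.0
```

Run:
```python
from h import *
st(); c,im,d=shot("wrist","w8"); P=pts(c,d); H=hsv(im)
for ce,s,mm in blobs(isin(H,(18,100,80),(36,255,255))&(P[:,:,2]>90)&(P[:,:,2]<110),200): 
    (u,v),rr=cv2.minEnclosingCircle(np.argwhere(mm)[:,::-1].astype(np.float32)); print(onz(c,u,v,98)[:2].round(1),rr)
print(body(c,d,(560,115),79,95,22),body(c,d,(560,115),10,62,40))
```

```text
t 22.575 [554.9 115.  117.8] j [ 0.201  0.41  -0.081  1.091  0.006  0.235] z [-0.0124  0.0036 -0.9999] yaw 178.05 w 50.3 gf 0.0
[558.  114.8] 30.48405647277832
(array([560.2, 114.7]), np.float64(15.2), 629) (array([554.1, 108.8]), np.float64(26.8), 2644)
```

Request:
send_rows:
  targets:
    - [[-0.08,0,0.2,0],[0,0,0.37,0],[0,0,0,0],[0,0,0,0]]

```text
time_s: 23.12
position: [562.2, 115.5, 93.9]
eef_rot: [-0.054, -3.137, -0.008]
contact_force: [0.3, 0.1, 0.2]
grip_width: 50.3
gripper_force: 0.0
```

Request:
send_rows:
  targets:
    - [[0,0,0,0],[0,0,0,0],[0,0,0,0],[0,0,0,0]]
  grip: 1

```text
time_s: 23.62
position: [562.2, 115.5, 93.9]
eef_rot: [-0.054, -3.137, -0.008]
contact_force: [-0.7, -1.1, 6.0]
grip_width: 29.3
gripper_force: 39.0
```

Request:
send_rows:
  targets:
    - [[0,0,-0.4,0],[0,0,-0.8,0],[0,0,-0.8,0],[0,0,-0.6,0],[-0.1,-0.8,0,0],[-0.1,-0.8,0,0],[-0.1,-0.8,0,0],[0,0,0,0]]

```text
time_s: 24.62
position: [573.3, -8.0, 222.5]
eef_rot: [-0.058, -3.136, -0.007]
contact_force: [0.9, -0.0, -2.0]
grip_width: 29.4
gripper_force: 39.8
```

Request:
send_rows:
  targets:
    - [[-0.1,-0.8,0,0],[-0.1,-0.8,0,0],[-0.1,-0.8,0,0],[-0.1,-0.8,0,0],[-0.1,-0.8,0,0],[-0.1,-0.8,0,0],[-0.1,-0.86,0,0],[0,0,0,0],[0,0,0,0]]

```text
time_s: 25.75
position: [598.6, -288.9, 220.6]
eef_rot: [-0.053, -3.136, -0.008]
contact_force: [0.7, 0.4, -0.5]
grip_width: 29.3
gripper_force: 40.0
```

Run:
```python
from h import *
p,T=st(); c,im,d=shot("wrist","w9"); P=pts(c,d); z=p[2]-93.9
b=body(c,d,p[:2],z+10,z+54,45); print(b,'go',T.T[:2,:2]@(np.array([596.6,-289.6])-b[0])/50)
for k in(10,25,40): print(body(c,d,p[:2],z+k,z+k+15,45))
H=hsv(im); m=(np.abs(P[:,:,2]-45)<3)&isin(H,(100,110,40),(128,255,255)); print(cv2.minAreaRect(P[m][:,:2].astype(np.float32)))
```

```text
t 25.75 [ 598.6 -288.9  220.6] j [-0.451  0.588  0.464  1.454  0.003 -0.417] z [-0.0052  0.0054 -1.    ] yaw 178.06 w 29.3 gf 40.0
(array([ 596.7, -289.1]), np.float64(26.0), 1352) go [ 0.00165942 -0.01006203]
(array([ 596.7, -289.4]), np.float64(25.7), 285)
(array([ 596.7, -289.1]), np.float64(26.2), 444)
(array([ 596.6, -288.9]), np.float64(26.0), 664)
((568.7525024414062, -189.83653259277344), (264.47308349609375, 131.3411407470703), 87.88655853271484)
```

Request:
send_rows:
  targets:
    - [[-0.01,-0.02,0.6,0],[0,0,0.6,0],[0,0,0.5,0],[0,0,0.3,0],[0,0,0.2,0],[0,0,0,0]]

```text
time_s: 26.55
position: [598.3, -289.8, 110.6]
eef_rot: [-0.053, -3.136, -0.008]
contact_force: [-0.3, -0.1, -0.2]
grip_width: 29.5
gripper_force: 40.0
```

Bottle expected at (596.4,-290.0); target is (596.6,-289.6). I lower it to the floor.

Request:
send_rows:
  targets:
    - [[0,0,0.15,0],[0,0,0.1,0],[0,0,0.05,0],[0,0,0.02,0],[0,0,0,0]]

```text
time_s: 27.18
position: [598.3, -290.0, 94.7]
eef_rot: [-0.054, -3.136, -0.008]
contact_force: [-0.0, -0.1, -0.8]
grip_width: 29.6
gripper_force: 40.0
```

Request:
send_rows:
  targets:
    - [[0,0,0.03,0],[0,0,0,0],[0,0,0,0]]

```text
time_s: 27.55
position: [598.7, -290.3, 93.9]
eef_rot: [-0.054, -3.137, -0.007]
contact_force: [-1.2, -0.2, 5.3]
grip_width: 29.5
gripper_force: 40.6
```

Request:
send_rows:
  targets:
    - [[0,0,0,0],[0,0,0,0],[0,0,0,0],[0,0,-0.4,0],[0,0,-1,0],[0,0,-1,0],[0,0,0,0]]
  grip: 0.45

```text
time_s: 28.42
position: [600.4, -291.4, 217.4]
eef_rot: [0.054, 3.141, 0.004]
contact_force: [1.2, -0.3, -0.2]
grip_width: 47.0
gripper_force: 0.0
```

Run:
```python
from h import *
st(); c,im,d=shot("wrist","w10"); P=pts(c,d)
print(body(c,d,(596.6,-289.6),79,94,22),np.percentile(P[np.hypot(P[:,:,0]-596.6,P[:,:,1]+289.6)<14][:,2],[50,90]))
```

```text
t 28.425 [ 600.4 -291.4  217.4] j [-0.453  0.587  0.454  1.438  0.002 -0.419] z [ 6.0e-04  2.3e-03 -1.0e+00] yaw 178.04 w 47.0 gf 0.0
(array([ 597.1, -291.2]), np.float64(15.5), 143) [283.89517058 288.8684817 ]
```

Request:
send_rows:
  targets:
    - [[0.13,1,0,0],[0.13,1,0,0],[0.13,1,0,0],[0.13,1,0,0],[0.13,1,0,0],[0.13,1,0,0],[0.13,1,0,0]]
  grip: 0.2

```text
time_s: 29.35
position: [564.4, 62.2, 213.9]
eef_rot: [-0.054, -3.134, -0.007]
contact_force: [0.8, -0.5, 1.0]
grip_width: 68.6
gripper_force: 0.0
```

Request:
send_rows:
  targets:
    - [[0.13,1,0,0],[0.13,1,0,0],[0.13,1,0,0],[0,1,0,0],[0,1,0,0],[0,0.6,0,0],[0,0,0,-0.2],[0,0,0,0]]

```text
time_s: 30.35
position: [555.2, 340.6, 215.6]
eef_rot: [0.002, -3.135, -0.006]
contact_force: [-0.3, 0.7, 0.9]
grip_width: 68.2
gripper_force: 0.0
```

Run:
```python
from h import *
st(); c,im,d=shot("wrist","w11"); P=pts(c,d); H=hsv(im)
m=isin(H,(45,60,20),(95,255,200))
for ce,s,mm in blobs(m,60):
    q=P[mm&(d>0)]; print('green',ce.round(0),s,np.percentile(q,[2,50,98],axis=0).round(1).tolist())
    t=q[q[:,2]>q[:,2].max()-5]; k=np.polyfit(t[:,0],t[:,1],1); print('lever slope deg',np.degrees(np.arctan(k[0])))
near=(np.abs(P[:,:,0]-561)<40)&(np.abs(P[:,:,1]-350)<30)&(P[:,:,2]>91)&(P[:,:,2]<102)
q=P[near]; print('box top',len(q),np.percentile(q,[2,50,98],axis=0).round(1).tolist(),cv2.minAreaRect(q[:,:2].astype(np.float32)))
w=(np.abs(P[:,:,2]-40)<3)&(np.abs(P[:,:,1]-358)<6)&(P[:,:,0]>521)&(P[:,:,0]<621); q=P[w]; print('wall',len(q),np.percentile(q,[2,50,98],axis=0).round(1).tolist(),np.degrees(np.polyfit(q[:,0],q[:,1],1)[0]))
cv2.imwrite('pics/w11c.png',cv2.resize(im[120:330,170:450,::-1],None,fx=2.8,fy=2.8,interpolation=cv2.INTER_CUBIC))
```

```text
t 30.35 [555.2 340.6 215.6] j [0.547 0.551 0.389 1.413 0.007 0.546] z [-0.0065  0.0041 -1.    ] yaw -179.94 w 68.2 gf 0.0
green [312. 209.] [298 191  29  39 808] [[548.3, 364.7, 58.6], [559.5, 375.0, 76.9], [571.7, 384.3, 90.1]]
lever slope deg 0.715624404191038
box top 560 [[548.2, 342.9, 93.1], [559.6, 349.2, 96.5], [573.4, 356.2, 98.2]] ((560.8276977539062, 349.6401062011719), (26.109329223632812, 13.476902961730957), 0.12925085425376892)
wall 328 [[521.3, 352.5, 37.8], [548.2, 358.1, 40.2], [619.2, 360.3, 42.3]] 0.3471651551209755
```

View pics/w11c.png

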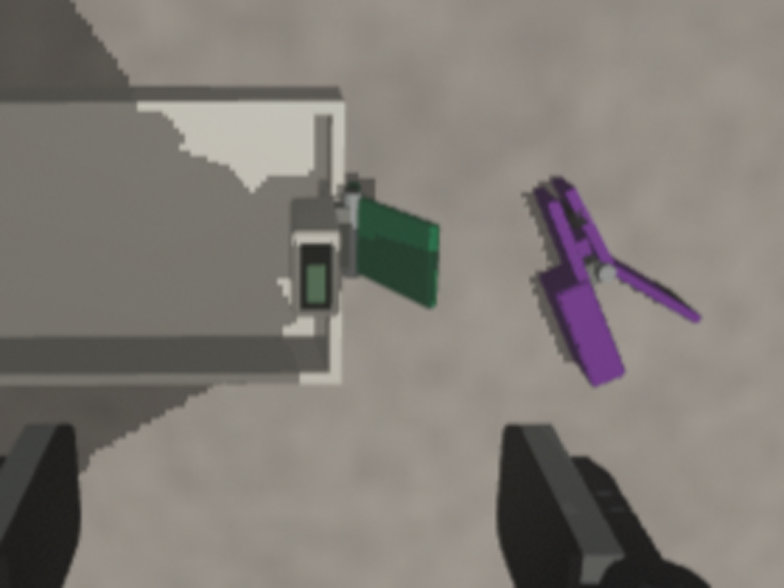

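The crop shows the genuine thermometer: white box with display at (316,275) and green lever at (400,250), astride the tray's end wall. The purple one at (580,280) lies on the bench and is left alone.

Request:
send_rows:
  targets:
    - [[-0.13,0.46,0,0],[0,0,0.7,0],[0,0,0.7,0],[0,0,0.6,0],[0,0,0,0],[0,0,0,0]]

```text
time_s: 31.15
position: [562.0, 364.5, 118.1]
eef_rot: [-0.0, -3.138, -0.009]
contact_force: [0.1, 0.0, 1.0]
grip_width: 68.2
gripper_force: 0.0
```

```bash
python3 -c "
from h import *
st()"
```

```text
t 31.15 [562.  364.5 118.1] j [0.572 0.612 0.246 1.205 0.007 0.572] z [-0.0041  0.0058 -1.    ] yaw 179.99 w 68.2 gf 0.0
```

Request:
send_rows:
  targets:
    - [[0.02,0,0.4,0],[0,0,0.42,0],[0,0,0,0],[0,0,0,0]]
  force: 25

```text
time_s: 31.65
position: [561.0, 365.3, 77.4]
eef_rot: [0.001, -3.138, -0.01]
contact_force: [-0.5, -0.9, 0.0]
grip_width: 68.2
gripper_force: 0.0
```

Request:
send_rows:
  targets:
    - [[0,0,0,0],[0,0,0,0],[0,0,0,0],[0,0,0,0]]
  grip: 0.48

```text
time_s: 32.15
position: [560.3, 364.8, 75.8]
eef_rot: [0.001, -3.137, -0.008]
contact_force: [0.9, -3.9, 2.9]
grip_width: 44.5
gripper_force: 1.7
```

```bash
python3 -c "
from h import *
st()"
```

```text
t 32.15 [560.3 364.8  75.8] j [0.574 0.633 0.173 1.112 0.007 0.573] z [-0.005   0.0049 -1.    ] yaw -179.97 w 44.5 gf 1.7
```

Request:
send_rows:
  targets:
    - [[0,-0.05,0,0],[0,0,0,0]]
  grip: 0.53

```text
time_s: 32.4
position: [560.3, 362.6, 75.9]
eef_rot: [0.001, -3.137, -0.009]
contact_force: [0.4, -1.1, 4.8]
grip_width: 40.5
gripper_force: 7.0
```

Request:
send_rows:
  targets:
    - [[0,-0.04,0,0],[0,0,0,0]]
  grip: 0.575

```text
time_s: 32.65
position: [560.3, 360.3, 75.7]
eef_rot: [0.001, -3.137, -0.008]
contact_force: [0.4, -1.9, 5.2]
grip_width: 36.5
gripper_force: 6.9
```

Request:
send_rows:
  targets:
    - [[0,-0.04,0,0],[0,0,0,0]]
  grip: 0.62

```text
time_s: 32.9
position: [560.2, 358.3, 75.5]
eef_rot: [0.001, -3.136, -0.008]
contact_force: [0.8, -2.7, 2.4]
grip_width: 33.1
gripper_force: 6.2
```

Request:
send_rows:
  targets:
    - [[0,-0.05,0,0],[0,0,0,0]]
  grip: 0.665

```text
time_s: 33.15
position: [560.1, 356.0, 75.4]
eef_rot: [0.001, -3.136, -0.008]
contact_force: [-0.5, -1.5, 2.5]
grip_width: 28.9
gripper_force: 5.4
```

Request:
send_rows:
  targets:
    - [[0,-0.05,0,0],[0,0,0,0],[0,0,0,0]]
  grip: 0.71

```text
time_s: 33.52
position: [560.1, 353.5, 75.5]
eef_rot: [0.001, -3.136, -0.008]
contact_force: [-1.4, -2.2, 2.3]
grip_width: 25.1
gripper_force: 4.9
```

Request:
send_rows:
  targets:
    - [[0,-0.01,0,0],[0,0,0,0],[0,0,0,0]]
  grip: 0.8

```text
time_s: 33.9
position: [560.2, 353.2, 75.6]
eef_rot: [0.001, -3.136, -0.009]
contact_force: [-0.9, 3.0, 3.1]
grip_width: 23.6
gripper_force: 25.3
```

Request:
send_rows:
  targets:
    - [[0,0,-0.2,0],[0,0,-0.4,0],[0,0,-0.8,0],[0,0,-0.8,0],[0,0,-0.6,0],[0,0,0,0],[0,0,0,0]]

```text
time_s: 34.78
position: [560.8, 352.0, 215.1]
eef_rot: [0.001, -3.136, -0.007]
contact_force: [-0.7, 0.2, -0.1]
grip_width: 23.2
gripper_force: 25.0
```

Run:
```python
from h import *
p,T=st(); c,im,d=shot("wrist","w12"); P=pts(c,d); H=hsv(im)
m=isin(H,(45,60,20),(95,255,200))
for ce,s,mm in blobs(m,40):
    q=P[mm&(d>0)]; print('green',ce.round(0),s,(np.percentile(q,[2,50,98],axis=0)-p).round(1).tolist())
cv2.imwrite('pics/w12c.png',cv2.resize(im[150:360,140:420,::-1],None,fx=2.8,fy=2.8,interpolation=cv2.INTER_CUBIC))
q=P[(np.abs(P[:,:,0]-p[0])<16)&(np.abs(P[:,:,1]-p[1])<15)&(P[:,:,2]>p[2]+10)&(P[:,:,2]<p[2]+35)]; print(len(q),(np.percentile(q,[2,50,98],axis=0)-p).round(1).tolist())
```

```text
t 34.775 [560.8 352.  215.1] j [0.557 0.576 0.43  1.427 0.007 0.557] z [-0.0058  0.0045 -1.    ] yaw -179.97 w 23.2 gf 25.0
green [301. 281.] [ 289  233   32  113 1661] [[-12.6, 8.5, -45.6], [-6.0, 11.4, 3.7], [11.1, 27.1, 20.3]]
green [260. 321.] [254 315  14  13 116] [[-2.9, -6.5, 20.5], [-0.0, -4.2, 21.7], [3.1, -1.9, 23.0]]
4579 [[-12.6, -14.1, 11.3], [-4.1, -2.4, 20.7], [11.6, 14.3, 33.6]]
```

View pics/w12c.png

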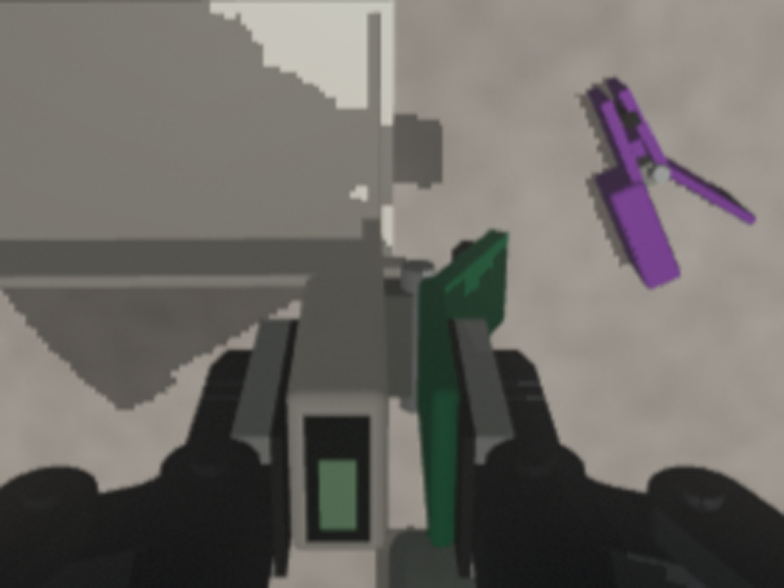

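The crop shows the thermometer held upright between the fingers: box at (345,430), lever upright at (440,430), jaws open below at (490,270).

Request:
send_rows:
  targets:
    - [[-0.03,-0.84,0,0],[-0.03,-0.84,0,0],[-0.03,-0.84,0,0],[-0.03,-0.84,0,0],[-0.03,-0.84,0,0],[0,0,0,0]]

```text
time_s: 35.58
position: [568.1, 139.6, 213.7]
eef_rot: [-0.004, -3.135, -0.007]
contact_force: [-0.9, 0.2, -0.2]
grip_width: 23.2
gripper_force: 25.1
```

Request:
send_rows:
  targets:
    - [[-0.03,-0.84,0,0],[-0.03,-0.84,0,0],[-0.03,-0.84,0,0],[-0.03,-0.84,0,0],[0,-0.8,0,0],[0,0,0,0.23],[0,0,0,0],[0,0,0,0]]

```text
time_s: 36.58
position: [574.6, -65.0, 213.0]
eef_rot: [-0.059, -3.135, -0.008]
contact_force: [0.2, 0.4, -0.8]
grip_width: 23.4
gripper_force: 25.1
```

Run:
```python
from h import *
p,T=st(); c,im,d=shot("wrist","w13"); P=pts(c,d); H=hsv(im)
m=isin(H,(45,60,20),(95,255,200))
for ce,s,mm in blobs(m,40):
    q=P[mm&(d>0)]; print('green',ce.round(0),s,(np.percentile(q,[2,50,98],axis=0)-p).round(1).tolist())
m=(np.abs(P[:,:,2]-45)<3)&isin(H,(100,110,40),(128,255,255))&(P[:,:,1]>-72); q=P[m]; print(len(q),np.percentile(q,[1,50,99],axis=0).round(1).tolist())
for x0 in range(510,640,15):
    s=q[np.abs(q[:,0]-x0)<5]
    if len(s)>5: print(x0,np.percentile(s[:,1],[2,50,98]).round(1),len(s))
```

```text
t 36.575 [574.6 -65.  213. ] j [-0.115  0.389  0.131  1.32   0.004 -0.077] z [-0.006   0.0052 -1.    ] yaw 177.85 w 23.4 gf 25.1
green [301. 281.] [ 289  233   32  112 1642] [[-12.2, 8.5, -45.9], [-5.5, 11.6, 3.8], [10.6, 27.4, 20.4]]
562 [[508.0, -70.9, 42.5], [545.1, -60.2, 45.2], [614.5, -56.5, 47.0]]
510 [-71.8 -62.3 -56.3] 111
525 [-60.4 -58.5 -56.7] 57
540 [-61.  -59.1 -57.2] 54
555 [-61.5 -60.  -58.6] 44
570 [-62.1 -60.3 -59.1] 43
585 [-62.6 -60.8 -59.6] 43
600 [-63.2 -61.6 -60.1] 40
615 [-61.7 -60.8 -60.6] 15
```

Request:
send_rows:
  targets:
    - [[0,-0.05,0.6,0],[0,0,0.6,0],[0,0,0.6,0],[0,0,0.24,0],[0,0,0,0],[0,0,0,0]]

```text
time_s: 37.38
position: [574.8, -67.7, 112.6]
eef_rot: [-0.061, -3.137, -0.008]
contact_force: [0.2, 1.4, -0.7]
grip_width: 23.2
gripper_force: 25.1
```

```bash
python3 -c "
from h import *
st()"
```

```text
t 37.375 [574.8 -67.7 112.6] j [-0.12   0.431 -0.063  1.081  0.004 -0.08 ] z [-0.0037  0.0049 -1.    ] yaw 177.76 w 23.2 gf 25.1
```

Clear of contact so far. I lower the clip over the wall.

Request:
send_rows:
  targets:
    - [[0,0.01,0.2,0],[0,0,0.2,0],[0,0,0.15,0],[0,0,0.03,0],[0,0,0,0]]

```text
time_s: 38.0
position: [574.0, -67.1, 82.4]
eef_rot: [-0.062, -3.136, -0.008]
contact_force: [0.2, 0.1, -0.7]
grip_width: 23.3
gripper_force: 25.1
```

Request:
send_rows:
  targets:
    - [[0,0,0.03,0],[0,0,0,0]]

```text
time_s: 38.25
position: [574.0, -67.1, 80.9]
eef_rot: [-0.062, -3.136, -0.008]
contact_force: [0.2, 0.4, 0.1]
grip_width: 23.6
gripper_force: 25.1
```

Request:
send_rows:
  targets:
    - [[0,0,0.02,0],[0,0,0,0]]

```text
time_s: 38.5
position: [574.1, -67.1, 80.5]
eef_rot: [-0.062, -3.136, -0.008]
contact_force: [-2.5, 0.6, 8.6]
grip_width: 23.4
gripper_force: 26.3
```

Request:
send_rows:
  targets:
    - [[0,0.04,0,0],[0,0,0,0]]
  force: 20

```text
time_s: 38.75
position: [574.5, -65.4, 80.6]
eef_rot: [-0.062, -3.137, -0.006]
contact_force: [-0.9, -2.1, 7.2]
grip_width: 23.5
gripper_force: 26.3
```

Request:
send_rows:
  targets:
    - [[0,0.03,0,0],[0,0,0,0]]
  grip: 0.68

```text
time_s: 39.0
position: [574.2, -63.7, 80.1]
eef_rot: [-0.062, -3.136, -0.007]
contact_force: [0.6, -2.3, 3.4]
grip_width: 27.5
gripper_force: 4.9
```

Request:
send_rows:
  targets:
    - [[0,0.04,0,0],[0,0,0,0]]
  grip: 0.635

```text
time_s: 39.25
position: [574.1, -61.6, 79.8]
eef_rot: [-0.062, -3.135, -0.007]
contact_force: [0.5, -2.4, -0.0]
grip_width: 31.3
gripper_force: 4.9
```

Request:
send_rows:
  targets:
    - [[0,0.04,0,0],[0,0,0,0]]
  grip: 0.59

```text
time_s: 39.5
position: [574.1, -59.5, 79.8]
eef_rot: [-0.062, -3.135, -0.007]
contact_force: [0.1, -2.2, -0.6]
grip_width: 35.0
gripper_force: 4.9
```

Request:
send_rows:
  targets:
    - [[0,0.04,0,0],[0,0,0,0]]
  grip: 0.545

```text
time_s: 39.75
position: [574.2, -57.5, 79.9]
eef_rot: [-0.062, -3.135, -0.008]
contact_force: [0.4, -3.5, -0.1]
grip_width: 38.6
gripper_force: 4.9
```

Request:
send_rows:
  targets:
    - [[0,0.04,0,0],[0,0,0,0]]
  grip: 0.5

```text
time_s: 40.0
position: [574.4, -55.5, 79.9]
eef_rot: [-0.062, -3.136, -0.007]
contact_force: [-0.0, -2.4, -0.2]
grip_width: 42.5
gripper_force: 4.7
```

Request:
send_rows:
  targets:
    - [[0,0.01,0,0],[0,0,0,0],[0,0,0,0]]
  grip: 0.4

```text
time_s: 40.38
position: [574.4, -55.0, 79.9]
eef_rot: [-0.062, -3.136, -0.008]
contact_force: [-0.1, 0.5, 0.4]
grip_width: 51.3
gripper_force: 0.0
```

Released. I open wider, rise and look.

Request:
send_rows:
  targets:
    - [[0,0,0,0],[0,0,0,0],[0,0,-0.3,0],[0,0,-0.8,0],[0,0,-0.9,0],[0,0,-0.9,0],[0,0,0,0],[0,0,0,0]]
  grip: 0.15

```text
time_s: 41.38
position: [575.1, -55.8, 225.1]
eef_rot: [-0.062, -3.136, -0.008]
contact_force: [0.0, 0.8, -0.6]
grip_width: 72.7
gripper_force: 0.0
```

Request:
send_rows:
  targets:
    - [[0.6,-0.9,0,0],[0,0,0,0],[0,0,0,0]]

```text
time_s: 41.75
position: [543.1, -99.5, 224.3]
eef_rot: [-0.063, -3.135, -0.008]
contact_force: [-0.1, 0.4, -0.1]
grip_width: 72.6
gripper_force: 0.0
```

Run:
```python
from h import *
p,T=st(); c,im,d=shot("wrist","w14"); P=pts(c,d); H=hsv(im)
cv2.imwrite('pics/w14.png',im[:,:,::-1])
for ce,s,mm in blobs(isin(H,(45,60,20),(95,255,200)),40):
    q=P[mm&(d>0)]; print('green',ce.round(0),s,np.percentile(q,[2,50,98],axis=0).round(1).tolist())
q=P[(np.abs(P[:,:,0]-574)<20)&(np.abs(P[:,:,1]+70)<16)&(P[:,:,2]>95)&(P[:,:,2]<115)]; print('box top',np.percentile(q,[2,50,98],axis=0).round(1).tolist(),cv2.minAreaRect(q[:,:2].astype(np.float32)))
for xy in((535.2,-223.1),(596.6,-289.6)): print(body(c,d,xy,79,94,22))
for ce,s,mm in blobs(isin(H,(18,100,80),(36,255,255))&(P[:,:,2]>90)&(P[:,:,2]<110),100):
    print('cap',np.percentile(P[mm],[2,98],axis=0).round(0).tolist())
```

```text
t 41.75 [543.1 -99.5 224.3] j [-0.184  0.332  0.078  1.324  0.004 -0.144] z [-0.0063  0.0055 -1.    ] yaw 177.7 w 72.6 gf 0.0
green [336. 235.] [321 216  31  40 831] [[562.9, -53.9, 64.8], [574.3, -44.0, 83.4], [586.7, -34.7, 96.4]]
box top [[561.5, -76.5, 95.8], [572.6, -69.9, 102.8], [586.5, -63.0, 104.7]] ((574.1725463867188, -69.483154296875), (14.213133811950684, 26.400630950927734), 87.9880599975586)
(array([ 535.3, -223.1]), np.float64(15.2), 306)
(array([ 596.7, -291. ]), np.float64(15.1), 436)
cap [[521.0, -236.0, 91.0], [547.0, -208.0, 99.0]]
cap [[524.0, -174.0, 92.0], [552.0, -146.0, 100.0]]
cap [[582.0, -304.0, 91.0], [609.0, -276.0, 99.0]]
cap [[585.0, -238.0, 91.0], [612.0, -211.0, 99.0]]
cap [[587.0, -172.0, 91.0], [615.0, -147.0, 99.0]]
```

View pics/w14.png

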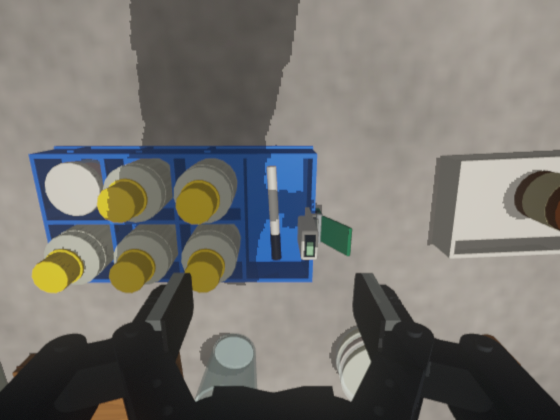

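The view shows all six cells filled. The two placed bottles are at (55,270) and (122,203), the pot is at (74,189), and the thermometer sits astride the bay's end wall at (312,240). Its seat is about 1.3 mm above the edge, and its y is on the wall's mid-plane.

```bash
python3 -c "
from plant import robot
print(robot.hand_in())"
```

```text
the job is handed in; nothing more can be done
None
```

I handed the job in at about 42 s; no verdict came back. The last camera view shows both spares upright in the two empty cells (cell1 and cell3), the thermometer clipped on the bay's end wall about 1.3 mm above its edge, and no sign that anything else was disturbed.

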